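# Close the plate filter and hold the pack squeezed for the spindle

### The job

The bench wine filter has fresh filter boards in it: slide its movable end plate along the bars so that it gathers the four hanging filter plates and closes the whole pack tight against the fixed head. Then keep pushing it with a steady force of about 15 N, so the boards cannot slip while a colleague winds the spindle up: finish while still holding that push, do not let go. Push gently, never ramming or crushing the boards, and leave the bottle, beaker and pipette bulb alone.

Things in the scene. Friction and masses are not known exactly. Their poses are not given: they have to be found in the camera images.
- filter: Stainless bench plate filter, fixed to the bench, 262 mm wide (x), about 570 mm long (y); origin on the bench under the middle of its two bars, z up. The level bars, 20 mm thick, run along its y at x = +-113 mm, centre 185 mm above the bench, from y = -185 to +180 mm. Fixed head at the -y end, crosshead with spindle and handwheel at the +y end.
- spindle_tip (a point): End (34 mm across) of the 22 mm spindle, wound back, 160 mm above the bench, 30 mm in front of the crosshead, at y = +150 mm of the filter. The crosshead is a beam 262 x 30 mm, top 215 mm above the bench, inner face at y = +180 mm; the handwheel behind it, 172 mm across, reaches from y = +315 to +341 mm, top 246 mm above the bench.
- head: Fixed head of the filter: upright steel plate 262 mm wide, 25 mm thick, top 275 mm above the bench. Origin on the plane of its sealing face, which looks along the filter's +y and lies at the filter's y = -185 mm, in the middle, 55 mm above the bench. Pipe unions and a pressure gauge (top 310 mm above the bench) are behind it.
- follower (a joint): Slide of the movable end plate along the bars, in m: 0 = farthest from the head, growing as it moves towards the head (along the filter's -y). With all four plates and boards closed together against the head it reads 0.159, and the closed pack is stiff (yields under 0.5 mm at 15 N). About 1 N of sliding friction, plus about 1 N for each plate pushed along; no spring, it stays where it is left.
- follower_back (a point): Place to push, towards the filter's -y: on the back face (looking to the spindle, +y) of the movable end plate, mid-width, 245 mm above the bench, 30 mm below its top edge. Axes as the filter's. The plate is steel, 200 wide, 16 thick, 220 mm high; the back is flat above 220 mm over the bench; lower there are two ribs and a cup. 90 mm or more is free behind it, up to the crosshead.
- plate1: White plastic filter plate nearest to the head, 200 x 200 mm and 20 mm thick (y), with a stiff 4 mm filter board on its +y face, so 24 mm in all; about 0.3 kg; hangs loose on the bars by a lug on each side and slides along them. Origin at the middle of its underside, 60 mm above the bench; its top is 260 mm above the bench. Axes as the filter's.
- plate2: Second filter plate from the head, the same as plate1.
- plate3: Third filter plate from the head, the same as plate1.
- plate4: Fourth filter plate, next to the movable end plate, the same as plate1.
- sample_bottle: Dark wine bottle, 75 mm across, 300 mm tall, standing beyond the head end of the filter. Origin at the middle of its base.
- beaker: Glass beaker, 72 mm across, 95 mm tall, standing on the side of the filter away from the robot. Origin at the middle of its base.
- pipette_bulb: Dull red rubber pipette bulb standing on its base, 58 mm across, 85 mm tall, on the side of the filter away from the robot. Origin at the middle of its base.

How it is judged (in metres and radians):
On the way:
1. the movable end plate has closed the four plates together against the head (value of joint follower above 0.156 m and contact force between plate1 and head above 0.5 N), for 0.2 s.
At the end, for the whole second after the job is handed in: At the end the robot still holds the push: the movable end plate presses on the pack with 8 to 22 N, the pack is closed (joint above 0.156 m) and presses on the head with over 4 N, and the plates hang upright on the bars (tilt under 0.06 rad), at rest (under 10 mm/s) (value of joint follower above 0.156 m and contact force between follower and plate4 between 8 and 22 N and contact force between plate1 and head above 4 N and linear speed of plate4 below 0.01 m/s and angle between each of plate1, plate2, plate3, plate4's own z axis and vertical below 0.06 rad); the arm keeps its last pose, push and grip.
It fails at once if the pack is rammed or crushed: the movable end plate presses on the plates with more than 35 N (contact force between follower and plate4 above 35 N).
It fails at once if the bottle, beaker or pipette bulb is moved by more than 20 mm (distance of any of sample_bottle, beaker, pipette_bulb from where it was at the start of the episode above 0.02 m).
It also fails if it takes over 51 s, if anything falls off the work surface, if the arm or the gripper's body presses on something with over 40 N, if the wrist force passes 120 N, or if a joint passes its speed limit or range.

### The arm

A 6-joint arm with a two-finger parallel gripper is mounted at the origin on the work surface. World frame = base frame: x ahead of the robot, y to its left, z up, the work surface at z = 0. Lengths are in mm, angles in degrees, forces in N, time in s.
With the tool pointing down it reaches from about 425 to 950 mm from the base axis. Payload 14.7 kg.
Tool frame: the origin (TCP) lies where the fingers leave the gripper's body, on its centre line; the fingertips stand 73 mm ahead of it and the grasp point (between the pads) lies 54 mm ahead of it; z points along the fingers, y is the line along which they close (so a half turn about z gives the same grasp; the last joint's range is limited). The gripper opens to 85 mm and grips with 20 to 120 N. Pads are 22 mm wide; open, the fingers measure 114 mm over their backs; the gripper's body (76 mm by 85 mm) begins 54 mm behind the grasp point. The pads swing forward as they close: fully open they stand 13 mm farther back than shut.
Start: joints at [-69.018, 27.513, 91.461, -0, 61.026, -2.67], TCP at [260.779, -595.388, 303.897] pointing down, gripper open.
Joint ranges: [-157.49, 157.49], [-46.99, 117.5], [13.45, 153.17], [-89.5, 269.5], [5.16, 153.95], [-167.48, 167.48]. Speed limits (degrees/s): [108.29, 108.29, 136.94, 172.46, 172.46, 172.46].

### API

Orientations are given as a 3x3 rotation matrix whose columns are the frame's x, y, z axes.
In Python, from plant import status, eyes, ticket gives the robot as it stands. The module is installed in compiled form; this text tells all that it offers.
- The arm moves only by the tool servo_tool, never from a script. Its argument "steps" is a list that holds one entry, the list of rows, each a list of 7 numbers: the turn, a rotation vector about the world's x, y, z normalised to -1 to 1, where 1 is pi rad, then the shift along the world's x, y, z normalised to -1 to 1, where 1 is 40 cm, then the opening, from -1 (shut) to 1 (fully open). A call has 1 to 20 rows; each row shifts and turns the commanded pose from where the row before left it; what a row does not reach is not made up. A row lasts 1/12 s, in which the tool goes at most 41.7 mm and 7.16 degrees, less where a joint would pass 70% of its speed; a pose out of reach is approached as far as the arm can. A call with a number of a shift or a turn outside -1 to 1 is refused whole. A call with a gripper value outside its range is refused whole. The fingers move at their own pace and stop on an object; "squeeze" is the grip in N (left out, the last holds). Time passes only in rows, so rows that do not move let the fingers close. It gives the time, the measured TCP pose, the force, the opening and the grip force at its end, in the units of the state.
- status.get_state(): the state, without advancing time (a new reading comes with each control period).
- eyes.capture(name): name is "scene" or "top" or "wrist"; returns (picture, depth): 420x560x3 uint8, blue, green, red; 420x560 float32, mm along the optical axis (not along the pixel's ray), 0 where there is no reading.
- eyes.get_calibration(name): a dict with "mtx" (3x3 intrinsics, pixels), "rvec" (rotation vector, rad) and "tvec" (3), from world to camera coordinates, as OpenCV has them; the wrist camera has in their place "hand_eye" (4x4, takes a point from camera to tool coordinates, whose origin is the TCP and whose axes are the flange's). Camera axes: x right, y down, z forward; pixel columns grow to the right and rows downward; lengths in mm; the calibration is good to about 2 mm. A picture is of the moment at which its call begins: read the wrist's pose just before it. get_calibration takes no time and is no camera call.
- ticket.hand_in(): hands the job in; it is judged then, once.
The state is a dict: "time_s": time; "joint_positions": joint angles; "qvel": joint speeds; "joint_efforts": joint torques, N m; "position": TCP position; "ee_rot": TCP orientation; "contact_force": force on the tool from outside, world axes, zero at the start; "wrist_torque": the same for the moment, N m; "gripper_width": opening from 0.0 (shut) to 1.0 (fully open); "gripper_force": force on a finger pad.
Only numpy, scipy, OpenCV 4.12 (cv2) and the standard library are available. Lean on these libraries where they do the work, as an engineer would, in place of code of your own. Each camera call takes 0.05 s, during which the arm holds its last target. There are 200 camera calls.

## Working session

There is one attempt and no reset: what is moved stays moved. The work goes in short steps, Python scripts to look and compute and a tool call to move; the robot and the scene stay as the last step left them, time stands still between calls to the robot, and variables do not carry over. Pictures are saved under pics/ and viewed, at most 10 in all, crops included, and the job is handed in when it is done.

Besides the shell and the picture viewer there is one more tool, called after "Request:" in YAML: its name, and indented under it one key for each argument. servo_tool: Moves the arm, as the interface text tells. Its arguments: {"type":"object","properties":{"steps":{"type":"array"},"squeeze":{"type":"number"}},"required":["steps"]}

```bash
mkdir -p pics; cat > h.py <<'E'
import numpy as np,cv2
from plant import status,eyes,ticket
def cloud(n):
    im,d=eyes.capture(n);c=eyes.get_calibration(n);K=np.array(c["mtx"])
    R=cv2.Rodrigues(np.array(c["rvec"],float))[0];t=np.array(c["tvec"],float).ravel()
    v,u=np.mgrid[:420,:560]
    p=np.stack([(u-K[0,2])/K[0,0]*d,(v-K[1,2])/K[1,1]*d,d],-1)
    w=(p-t)@R; w[d==0]=np.nan
    return im,d,w
E
python3 - <<'E'
from h import *
s=status.get_state();print(s)
for n in("scene","top"):
    im,d,w=cloud(n);cv2.imwrite(f"pics/{n}0.png",im);np.save(n,w)
    print(n,w[::60,::80].round().tolist())if 0 else None
E
```

```text
{'time_s': 0.0, 'joint_positions': array([-6.90169001e+01,  2.75494852e+01,  9.14933322e+01,  1.31774759e-03,
        6.10249441e+01, -2.67144250e+00]), 'qvel': array([ 0.02469564,  0.01781757, -0.06532414, -0.11435681,  0.01073649,
       -0.03028   ]), 'joint_efforts': array([ 3.96326635e-03, -9.50642395e+01, -4.30172718e+01,  1.37596417e-04,
        1.23320165e-02,  3.21000391e-05]), 'position': array([ 260.6908241 , -595.09021167,  303.27924013]), 'ee_rot': array([[ 9.15985695e-01,  4.01210722e-01, -4.04716216e-04],
       [ 4.01210919e-01, -9.15985024e-01,  1.11143935e-03],
       [ 7.52073890e-05, -1.18043911e-03, -9.99999300e-01]]), 'contact_force': array([ 0.7381673 , -0.5759648 ,  0.13012082]), 'wrist_torque': array([-0.00846933, -0.00283329,  0.00884251]), 'gripper_force': 0.0, 'gripper_width': 1.0009118470781362}
```

View pics/scene0.png

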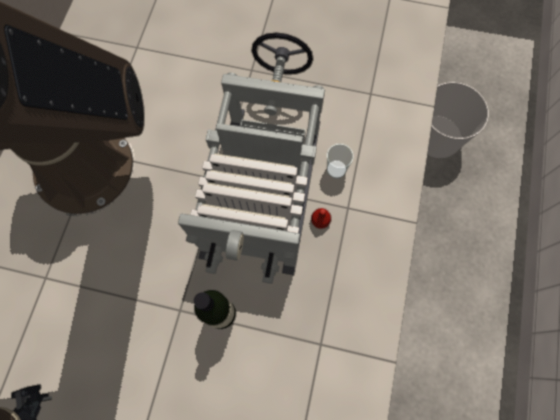

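View pics/top0.png

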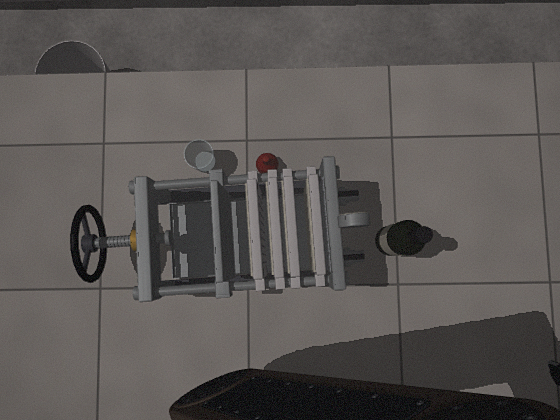

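The scene picture shows the handwheel at (282,52), crosshead (272,90), movable plate (260,132), four white plates and the head at (240,232). The top picture has the crosshead at (145,240), the movable plate at (218,235), the plates from 255 to 318 and the head at (333,225).

```bash
python3 - <<'E'
from h import *
for n in("top","scene"):
    w=np.load(n+".npy")
    def fit(name,u0,u1,v0,v1,z0,z1):
        p=w[v0:v1,u0:u1].reshape(-1,3);p=p[(p[:,2]>z0)&(p[:,2]<z1)]
        if len(p)<10: print(n,name,len(p));return
        r=cv2.minAreaRect(p[:,:2].astype(np.float32));print(n,name,len(p),np.round(r[0],1),np.round(r[1],1),round(r[2],2),"z",np.median(p[:,2]).round(1))
    if n=="top":
        fit("follower",200,236,165,300,268,285);fit("head",318,348,150,295,268,285);fit("cross",130,162,170,305,208,222)
        for i,(a,b) in enumerate([(244,264),(264,281),(281,299),(304,330)]): fit("plate%d"%i,a,b,165,295,254,266)
    else:
        fit("follower",200,325,118,160,268,285);fit("head",175,310,205,250,268,285);fit("cross",215,330,70,110,208,222)
E
```

```text
top follower 859 [508.7  86.6] [199.9  16.8] 3.21 z 274.1
top head 1709 [ 521.7 -147.8] [261.5  36.6] 3.18 z 273.8
top cross 1823 [499.8 249.3] [261.8  31.5] 3.06 z 214.2
top plate0 1036 [512.4  14.9] [199.3  23.6] 3.22 z 258.9
top plate1 942 [515.5 -26.5] [198.4  23. ] 2.91 z 259.1
top plate2 1105 [516.4 -56. ] [ 33.4 200.4] 89.06 z 258.9
top plate3 1105 [ 528.6 -112.5] [215.9  34.1] 3.19 z 258.8
scene follower 619 [511.1  85.2] [199.1  19.1] 2.92 z 274.1
scene head 1388 [ 524.4 -158.5] [261.2  56.8] 3.47 z 274.1
scene cross 1157 [502.2 247.8] [261.1  33.4] 2.83 z 214.4
```

Request:
servo_tool:
  steps:
    - [[0,0,0,0,0,0.08,-1],[0,0,0,0,0,0.08,-1],[0,0,0,0,0,0.08,-1],[0,0,0,0,0,0.08,-1],[0,0,0.016,0.025,0.075,0,-1],[0,0,0.016,0.025,0.075,0,-1],[0,0,0.016,0.025,0.075,0,-1],[0,0,0.016,0.025,0.075,0,-1],[0,0,0.016,0.025,0.075,0,-1],[0,0,0.016,0.025,0.075,0,-1],[0,0,0.016,0.025,0.075,0,-1],[0,0,0.016,0.025,0.075,0,-1],[0,0,0.016,0.025,0.075,0,-1],[0,0,0.016,0.025,0.075,0,-1],[0,0,0.016,0.025,0.075,0,-1],[0,0,0.016,0.025,0.075,0,-1],[0,0,0.016,0.025,0.075,0,-1],[0,0,0.016,0.025,0.075,0,-1],[0,0,0.016,0.025,0.075,0,-1],[0,0,0.016,0.025,0.075,0,-1]]

```text
time_s: 1.77
position: [420.8, -113.8, 431.8]
ee_rot: [[0.344, 0.939, -0.0], [0.939, -0.344, 0.0], [0.0, -0.0, -1.0]]
contact_force: [0.9, -0.3, 0.6]
gripper_width: 0.0
gripper_force: 0.0
```

Request:
servo_tool:
  steps:
    - [[0,0,0.0143,0.024,0.072,0,-1],[0,0,0.0143,0.024,0.072,0,-1],[0,0,0.0143,0.024,0.072,0,-1],[0,0,0.0143,0.024,0.072,0,-1],[0,0,0.0143,0.024,0.072,0,-1],[0,0,0.0143,0.024,0.072,0,-1],[0,0,0.0143,0.024,0.072,0,-1],[0,0,0.0143,0.024,0.072,0,-1],[0,0,0.0143,0.024,0.072,0,-1],[0,0,0,0,0,0,-1],[0,0,0,0,0,-0.054,-1],[0,0,0,0,0,-0.054,-1],[0,0,0,0,0,-0.054,-1],[0,0,0,0,0,-0.054,-1],[0,0,0,0,0,-0.054,-1],[0,0,0,0,0,-0.054,-1],[0,0,0,0,0,0,-1],[0,0,0,0,0,0,-1]]

```text
time_s: 3.27
position: [506.7, 143.6, 301.8]
ee_rot: [[-0.05, 0.999, -0.002], [0.999, 0.05, -0.001], [-0.0, -0.002, -1.0]]
contact_force: [0.3, -0.1, 1.1]
gripper_width: 0.004
gripper_force: 0.0
```

```bash
python3 - <<'E'
from h import *
im,d,w=cloud("scene");print(status.get_state()["contact_force"])
cv2.imwrite("pics/scene1.png",cv2.resize(im[40:280,140:380],(720,720))[:600]);np.save("scene",w)
E
```

```text
[-0.42791927  0.49490108  0.60535095]
```

View pics/scene1.png

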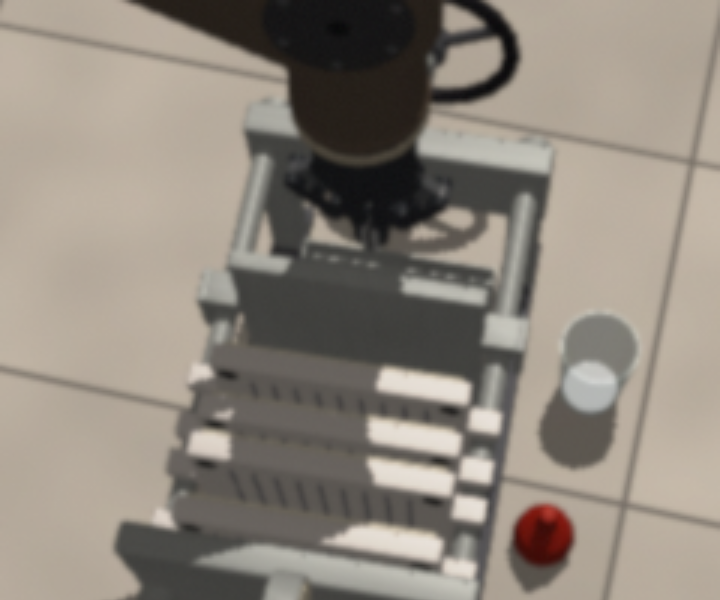

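The closed fingers at (370,235) are behind the middle of the movable plate, whose top edge runs through (360,278). The gap is about 40 mm, and nothing stands in the way.

Request:
servo_tool:
  steps:
    - [[0,0,0,0.0006,-0.01,0,-1],[0,0,0,0.0006,-0.01,0,-1],[0,0,0,0.0006,-0.01,0,-1],[0,0,0,0.0006,-0.01,0,-1],[0,0,0,0.0006,-0.01,0,-1],[0,0,0,0.0006,-0.01,0,-1],[0,0,0,0.0003,-0.005,0,-1],[0,0,0,0.0003,-0.005,0,-1],[0,0,0,0.0003,-0.005,0,-1],[0,0,0,0.0003,-0.005,0,-1],[0,0,0,0.0003,-0.005,0,-1],[0,0,0,0.0003,-0.005,0,-1],[0,0,0,0.0003,-0.005,0,-1],[0,0,0,0.0003,-0.005,0,-1],[0,0,0,0.0003,-0.005,0,-1]]

```text
time_s: 4.57
position: [509.7, 101.7, 302.3]
ee_rot: [[-0.051, 0.999, -0.0], [0.999, 0.051, 0.0], [0.0, -0.0, -1.0]]
contact_force: [0.2, 1.8, -0.1]
gripper_width: 0.003
gripper_force: 0.0
```

```bash
cat >> h.py <<'E'
def tops(n="top"):
    w=cloud(n)[2].reshape(-1,3);a=np.radians(3.15);X=np.array([np.cos(a),np.sin(a)]);Y=np.array([-X[1],X[0]])
    q=w[:,:2]-[511.6,54];fx=q@X;fy=q@Y;z=w[:,2]
    m=(abs(fx)<95)&(abs(fx)>60)
    for nm,lo,hi in(("fol/head",267,282),("plates",253,265)):
        k=m&(z>lo)&(z<hi)&(fy>-230)&(fy<120);h=np.bincount((fy[k]+230).astype(int),minlength=350)
        r=np.flatnonzero(h>4);g=np.split(r,np.flatnonzero(np.diff(r)>2)+1);print(nm,[(int(i[0])-230,int(i[-1])-229) for i in g if len(i)])
    s=status.get_state();print(s["time_s"],s["position"].round(1),s["contact_force"].round(1))
E
python3 -c "
from h import *
tops();tops('scene')"
```

```text
fol/head [(-209, -183)]
plates [(-185, -183), (-174, -151), (-124, -100), (-93, -68), (-51, -27)]
4.6167 [509.7 101.4 302.3] [-0.1  0.8 -0.8]
fol/head [(-210, -185), (15, 32)]
plates [(-211, -209), (-176, -152), (-126, -104), (-94, -69), (-53, -32), (-30, -28), (15, 19)]
4.6667 [509.7 101.5 302.3] [0.1 0.1 0.2]
```

Request:
servo_tool:
  steps:
    - [[0,0,0,0.0003,-0.006,0,-1],[0,0,0,0.0003,-0.006,0,-1],[0,0,0,0.0003,-0.006,0,-1],[0,0,0,0.0003,-0.006,0,-1],[0,0,0,0.0003,-0.006,0,-1],[0,0,0,0.0003,-0.006,0,-1],[0,0,0,0.0003,-0.006,0,-1],[0,0,0,0.0003,-0.006,0,-1],[0,0,0,0.0003,-0.006,0,-1],[0,0,0,0.0003,-0.006,0,-1],[0,0,0,0.0003,-0.006,0,-1],[0,0,0,0.0003,-0.006,0,-1],[0,0,0,0.0003,-0.006,0,-1],[0,0,0,0.0003,-0.006,0,-1],[0,0,0,0.0003,-0.006,0,-1],[0,0,0,0.0003,-0.006,0,-1],[0,0,0,0.0003,-0.006,0,-1],[0,0,0,0.0003,-0.006,0,-1],[0,0,0,0.0003,-0.006,0,-1],[0,0,0,0.0003,-0.006,0,-1]]

```text
time_s: 6.33
position: [512.1, 53.6, 302.3]
ee_rot: [[-0.051, 0.999, -0.0], [0.999, 0.051, 0.0], [0.0, -0.0, -1.0]]
contact_force: [-0.0, 2.0, -0.9]
gripper_width: -0.001
gripper_force: 0.0
```

Request:
servo_tool:
  steps:
    - [[0,0,0,0.0003,-0.005,0,-1],[0,0,0,0.0003,-0.005,0,-1],[0,0,0,0.0003,-0.005,0,-1],[0,0,0,0.0003,-0.005,0,-1],[0,0,0,0.0003,-0.005,0,-1],[0,0,0,0.0003,-0.005,0,-1],[0,0,0,0.0003,-0.005,0,-1],[0,0,0,0.0003,-0.005,0,-1],[0,0,0,0.0003,-0.005,0,-1],[0,0,0,0.0003,-0.005,0,-1],[0,0,0,0.0003,-0.005,0,-1],[0,0,0,0.0003,-0.005,0,-1],[0,0,0,0.0003,-0.005,0,-1],[0,0,0,0.0003,-0.005,0,-1],[0,0,0,0.0003,-0.005,0,-1],[0,0,0,0.0003,-0.005,0,-1],[0,0,0,0.0003,-0.005,0,-1],[0,0,0,0.0003,-0.005,0,-1]]

```text
time_s: 7.83
position: [514.2, 17.6, 302.3]
ee_rot: [[-0.051, 0.999, -0.0], [0.999, 0.051, -0.0], [0.0, -0.0, -1.0]]
contact_force: [-0.8, 3.8, 0.4]
gripper_width: -0.0
gripper_force: 0.0
```

```bash
python3 -c "
from h import *
tops();tops('scene')"
```

```text
fol/head [(-209, -184), (-64, -50)]
plates [(-185, -183), (-175, -151), (-138, -118), (-114, -103)]
7.8833 [514.3  17.3 302.3] [-0.4 -0.7  0.1]
fol/head [(-210, -185), (-68, -52)]
plates [(-211, -209), (-176, -155), (-140, -71), (-68, -65)]
7.9333 [514.4  17.3 302.3] [ 0.5 -0.2  0. ]
```

Request:
servo_tool:
  steps:
    - [[0,0,0,0.0002,-0.004,0,-1],[0,0,0,0.0002,-0.004,0,-1],[0,0,0,0.0002,-0.004,0,-1],[0,0,0,0.0002,-0.004,0,-1],[0,0,0,0.0002,-0.004,0,-1],[0,0,0,0.0002,-0.004,0,-1],[0,0,0,0.0002,-0.003,0,-1],[0,0,0,0.0002,-0.003,0,-1],[0,0,0,0.0002,-0.003,0,-1],[0,0,0,0.0001,-0.002,0,-1],[0,0,0,0.0001,-0.002,0,-1],[0,0,0,0.0001,-0.002,0,-1],[0,0,0,0.0001,-0.002,0,-1],[0,0,0,0,0,0,-1]]

```text
time_s: 9.1
position: [515.1, 1.3, 302.3]
ee_rot: [[-0.051, 0.999, -0.0], [0.999, 0.051, -0.0], [-0.0, -0.0, -1.0]]
contact_force: [0.6, 2.7, 1.4]
gripper_width: -0.001
gripper_force: 0.0
```

Request:
servo_tool:
  steps:
    - [[0,0,0,0.0001,-0.001,0,-1],[0,0,0,0.0001,-0.001,0,-1],[0,0,0,0.0001,-0.001,0,-1],[0,0,0,0.0001,-0.001,0,-1]]

```text
time_s: 9.43
position: [515.2, -0.2, 302.3]
ee_rot: [[-0.051, 0.999, -0.0], [0.999, 0.051, 0.0], [0.0, -0.0, -1.0]]
contact_force: [-0.1, 4.0, 2.0]
gripper_width: -0.002
gripper_force: 0.0
```

```bash
python3 -c "
from h import *
tops('scene')"
```

```text
fol/head [(-210, -185), (-86, -69)]
plates [(-211, -209), (-181, -161), (-159, -137), (-134, -113), (-111, -83)]
9.4833 [ 5.152e+02 -3.000e-01  3.023e+02] [-0.9  4.6  2.3]
```

Request:
servo_tool:
  steps:
    - [[0,0,0,0.0001,-0.001,0,-1],[0,0,0,0,-0.001,0,-1],[0,0,0,0,-0.001,0,-1],[0,0,0,0,0,0,-1]]

```text
time_s: 9.82
position: [515.3, -1.5, 302.3]
ee_rot: [[-0.05, 0.999, -0.0], [0.999, 0.05, -0.0], [-0.0, -0.0, -1.0]]
contact_force: [-0.6, 3.3, 1.2]
gripper_width: -0.001
gripper_force: 0.0
```

Request:
servo_tool:
  steps:
    - [[0,0,0,0.0001,-0.001,0,-1],[0,0,0,0,-0.001,0,-1],[0,0,0,0,0,0,-1]]

```text
time_s: 10.07
position: [515.4, -2.3, 302.3]
ee_rot: [[-0.051, 0.999, -0.0], [0.999, 0.051, -0.0], [-0.0, -0.0, -1.0]]
contact_force: [-1.7, 2.9, 0.2]
gripper_width: -0.001
gripper_force: 0.0
```

Request:
servo_tool:
  steps:
    - [[0,0,0,0,-0.001,0,-1],[0,0,0,0,0,0,-1]]

```text
time_s: 10.23
position: [515.4, -2.6, 302.3]
ee_rot: [[-0.051, 0.999, -0.0], [0.999, 0.051, -0.0], [-0.0, -0.0, -1.0]]
contact_force: [-0.6, 3.1, 0.8]
gripper_width: -0.0
gripper_force: 0.0
```

Request:
servo_tool:
  steps:
    - [[0,0,0,0,-0.001,0,-1],[0,0,0,0,-0.001,0,-1],[0,0,0,0,0,0,-1]]

```text
time_s: 10.48
position: [515.4, -3.5, 302.3]
ee_rot: [[-0.051, 0.999, -0.0], [0.999, 0.051, -0.0], [-0.0, -0.0, -1.0]]
contact_force: [0.0, 3.4, -0.4]
gripper_width: -0.001
gripper_force: 0.0
```

Request:
servo_tool:
  steps:
    - [[0,0,0,0,-0.001,0,-1],[0,0,0,0,0,0,-1]]

```text
time_s: 10.65
position: [515.4, -3.8, 302.3]
ee_rot: [[-0.051, 0.999, 0.0], [0.999, 0.051, -0.0], [-0.0, 0.0, -1.0]]
contact_force: [0.4, 2.4, -0.7]
gripper_width: -0.001
gripper_force: 0.0
```

Request:
servo_tool:
  steps:
    - [[0,0,0,0,-0.0008,0,-1],[0,0,0,0,0,0,-1]]

```text
time_s: 10.82
position: [515.4, -4.2, 302.3]
ee_rot: [[-0.051, 0.999, 0.0], [0.999, 0.051, -0.0], [-0.0, 0.0, -1.0]]
contact_force: [-0.5, 3.1, -1.0]
gripper_width: 0.0
gripper_force: 0.0
```

Request:
servo_tool:
  steps:
    - [[0,0,0,0.0001,-0.001,0,-1],[0,0,0,0,0,0,-1]]

```text
time_s: 10.98
position: [515.4, -4.5, 302.3]
ee_rot: [[-0.051, 0.999, 0.0], [0.999, 0.051, 0.0], [0.0, 0.0, -1.0]]
contact_force: [0.1, 4.1, 0.2]
gripper_width: -0.004
gripper_force: 0.0
```

Request:
servo_tool:
  steps:
    - [[0,0,0,0,-0.001,0,-1],[0,0,0,0,0,0,-1]]

```text
time_s: 11.15
position: [515.4, -4.6, 302.3]
ee_rot: [[-0.05, 0.999, 0.0], [0.999, 0.05, 0.001], [0.001, 0.0, -1.0]]
contact_force: [-0.1, 8.1, -0.1]
gripper_width: 0.0
gripper_force: 0.0
```

```bash
python3 -c "
from h import *
tops('scene')"
```

```text
fol/head [(-211, -185), (-90, -74)]
plates [(-211, -209), (-182, -165), (-162, -87)]
11.2 [515.5  -4.6 302.3] [ 1.  7. -0.]
```

Request:
servo_tool:
  steps:
    - [[0,0,0,0,-0.001,0,-1],[0,0,0,0,0,0,-1],[0,0,0,0,0,0,-1],[0,0,0,0,0,0,-1]]

```text
time_s: 11.53
position: [515.4, -4.6, 302.3]
ee_rot: [[-0.05, 0.999, 0.0], [0.999, 0.05, 0.001], [0.001, 0.0, -1.0]]
contact_force: [1.1, 11.5, 0.1]
gripper_width: -0.001
gripper_force: 0.0
```

Request:
servo_tool:
  steps:
    - [[0,0,0,0,-0.001,0,-1],[0,0,0,0,0,0,-1],[0,0,0,0,0,0,-1],[0,0,0,0,0,0,-1]]

```text
time_s: 11.87
position: [515.4, -4.7, 302.3]
ee_rot: [[-0.05, 0.999, 0.0], [0.999, 0.05, 0.002], [0.002, 0.0, -1.0]]
contact_force: [1.6, 14.9, -0.3]
gripper_width: -0.002
gripper_force: 0.0
```

```bash
python3 -c "
from h import *
f=[]
for i in range(12): eyes.get_calibration('top'); eyes.capture('top'); f.append(status.get_state()['contact_force'])
print(np.round(f,1)[:,1],np.mean(f,0))
tops('scene');im=eyes.capture('scene')[0];cv2.imwrite('pics/e.png',cv2.resize(im[40:280,140:380],(600,600)))"
```

```text
[16.8 15.2 15.6 15.7 14.3 14.3 16.1 14.8 16.1 15.1 15.9 15.6] [ 0.59524323 15.45684062  0.17322566]
fol/head [(-210, -185), (-90, -74)]
plates [(-211, -209), (-183, -141), (-138, -116), (-114, -93), (-90, -87)]
12.5167 [515.4  -4.7 302.3] [ 1.3 15.9  0.5]
```

View pics/e.png

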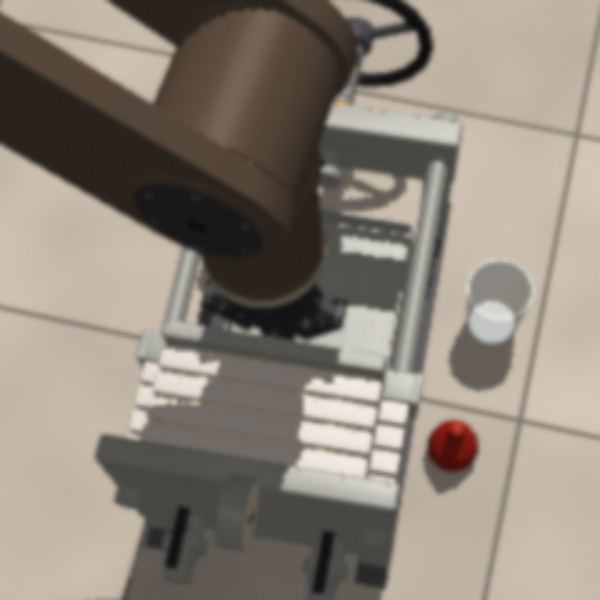

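The four plates are packed tight between the movable plate (270,345) and the head (250,470), and the beaker and bulb are untouched. The push holds steady at 15.5 N.

```bash
python3 -c "
from h import *
print(ticket.hand_in())"
```

```text
the job is handed in; nothing more can be done
None
```

The movable end plate has closed all four filter plates against the head, and I handed the job in with the arm still pushing at a steady 15.5 N or so. The bottle, beaker and bulb were not touched. The hand-in returned no verdict.

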